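# Zero the rolling mill, back it off half a turn and offer up the copper bar

## Robot

A 7-joint arm with a two-finger parallel gripper is mounted at the origin on the work surface. World frame = base frame: x ahead of the robot, y to its left, z up, the work surface at z = 0. Lengths are in m, angles in rad, forces in N, time in s.
With the tool pointing down it reaches from about 0.425 to 0.875 m from the base axis. Payload 8.4 kg.
Tool frame: the origin (TCP) lies at the very end of the fingers, on their centre line; the grasp point (between the pads) lies 19 mm behind it; z points along the fingers, y is the line along which they close (so a half turn about z gives the same grasp; the last joint's range is limited). The gripper opens to 85 mm and grips with 20 to 120 N. Pads are 22 mm wide; open, the fingers measure 114 mm over their backs; the gripper's body (76 mm by 85 mm) begins 54 mm behind the grasp point. The pads swing forward as they close: fully open they stand 13 mm farther back than shut.
Start: joints at [1.125, 0.333, 0.04, 1.465, -0.013, 1.343, -0.059], TCP at [0.221, -0.611, 0.231] pointing down, gripper open.
Joint ranges: [-2.58, 2.58], [-0.38, 2.09], [-1.3, 1.39], [0.25, 2.4], [-1.5, 4.64], [0.08, 2.09], [-2.65, 2.65]. Speed limits (rad/s): [2.22, 2.22, 2.79, 2.79, 3.14, 3.14, 3.14].

## Interface

Orientations are given as a rotation vector (axis times angle).
In Python, from workcell import r, imaging, masks_of, spot_point gives the robot as it stands. The module is installed in compiled form; this text tells all that it offers.
- The arm moves only by the tool nudge_tcp, called after "Emit:" as a command line: name --argument value ..., lists and objects as JSON in quotes. Schema: {"type":"object","properties":{"motion":{"type":"object","properties":{"steps":{"type":"array","items":{"type":"array","items":{"type":"number"},"minItems":6,"maxItems":6},"minItems":1,"maxItems":10}},"additionalProperties":false,"required":["steps"]},"finger_gap":{"type":"number"},"clamp_n":{"type":"number"},"only":{"type":"string"},"quiet":{"type":"boolean"},"lines":{"type":"string"}},"required":["motion"],"additionalProperties":false}. motion is an object whose key "steps" holds a list of rows, 1 to 10 of them, each of 6 numbers: dx, dy, dz in a scale on which 1.0 is 0.6 m, then a rotation vector rx, ry, rz in normalised numbers (1 is 2 pi rad); each row shifts and turns the commanded pose from where the row before left it, along the tool's axes as they then stand; what a row does not reach is not made up. A row lasts 1/8 s, in which the tool goes at most 0.0625 m and 0.188 rad, less where a joint would pass 70% of its speed; a pose out of reach is approached as far as the arm can. finger_gap is the opening from 0.0 (shut) to 1.0 (fully open), set as the call begins (left out keeps the last). The fingers move at their own pace and stop on an object; clamp_n is the grip in N (left out, the last holds). Time passes only in rows, so rows that do not move let the fingers close. The tool returns the time, the measured TCP pose, the force, the opening and the grip force at its end. only (a regular expression) keeps the lines of the reply that match it, lines (a string "A,B") keeps lines A to B, and quiet returns only ok. No shift or turn number may pass 1 either way. Input that does not fit is refused with a message, and nothing moves.
- r.state(): the state, without advancing time (a new reading comes with each control period).
- imaging.camera(name): name is "scene" or "top"; returns a dict with "image" (384x512x3 uint8, red, green, blue), "vertical_fov" (degrees; the focal length in pixels is half the picture's height over the tangent of half this angle, whatever the lens; pixels are square), "cx", "cy" (the principal point, pixels), "R" (3x3) and "t" (3): a world point X has camera coordinates R X + t. Camera axes: x right, y down, z forward; pixel columns grow to the right and rows downward; lengths in m; the calibration is good to about 2 mm. A picture is of the moment at which its call begins. There is no depth.
- r.finish_job(): hands the job in; it is judged then, once.
Trained networks look in the newest picture that a camera, given by its name, has taken for a name from the list of things; names that differ only in an ending like _2 or _b are one class to them, and where a whole thing is asked for, a point or a joint stands for the part that bears it (a point fixed in the world has none). Each returns a list of dicts, best first, with "confidence" (0 to 1); they miss things now and then, are a little off and sometimes report something else, mostly with a low value. They report only what shows in the picture. A call takes as long as a camera call. They do not tell look-alikes from the thing itself.
- masks_of(camera, target): "mask" (384x512 bool, what is visible of it) and "bbox" ([left, top, right, bottom] in pixels, round what is visible of it).
- spot_point(camera, target): "location" ([column, row] in pixels: a listed point, or the origin of a listed thing).
The state is a dict: "time_s": time; "joints": joint angles; "qvel": joint speeds; "joint_efforts": joint torques, N m; "eef_pos": TCP position; "orientation": TCP orientation; "force": force on the tool from outside, world axes, zero at the start; "moment": the same for the moment, N m; "opening": opening from 0.0 (shut) to 1.0 (fully open); "grasp_force": force on a finger pad.
Only numpy, scipy, OpenCV 4.12 (cv2) and the standard library are available. Lean on these libraries where they do the work, as an engineer would, in place of code of your own. Each camera call takes 0.05 s, during which the arm holds its last target. There are 200 camera calls.

## Task

Set the bench rolling mill for the copper bar: turn the T-handle on top clockwise (seen from above) until the rolls meet and it will go no further, then back it off half a turn. After that slide the bar along the feed table, flat against the fence, until its front end is stopped by the rolls, and leave the other things on the bench where they are.

Things in the scene. Friction and masses are not known exactly. Their poses are not given: they have to be found in the camera images.
- mill: Teal bench rolling mill, bolted down. Origin: centre of its underside, on the bench; z up, +x the feed direction (feed table on the -x side), y along the rolls. Base 150 x 200 mm; frame x -45..45, y -81..81, 201 high, gear cover 56 x 130 and dial plate (diameter 50) on it up to z 218. On the +y side a grey gear guard (to y 116) and a fixed crank, ending at about (112, 238, 134).
- nip (a point): Mill (0, 0, 100) mm, axes as the mill's: top of the fixed lower roll, midway along it, in the plane of both roll axes. The rolls are steel, diameter 50, between side housings (inner faces y -53 and 53); the handle raises the upper one.
- fence (a point): Mill (-95, -16, 100) mm, axes as the mill's: foot of the fence's face, mid-length. Fence: dark steel strip on the feed table, 130 long (mill x -160..-30), 8 wide, 8 high above the table; its face looks to mill +y. A bar lying against it has its centre line at mill y -1. Feed table: aluminium plate, top at z 100, mill x -200..-28, y -30..66.
- handle_axis (a point): Mill (0, 0, 245) mm, does not turn: middle of the T-handle's level cross rod, on its vertical axis. Rod: steel, diameter 12, 150 mm between the centres of two balls of diameter 24 (one red, one black); hub diameter 30, z 234..256. The rod's underside (z 239) is 27 mm above the gear cover.
- handle (a joint): Angle of the T-handle, rad: 0 = the rolls touch (hard stop: come to it slowly, the force rises steeply), growing anticlockwise seen from above as the rolls open, 8 mm per turn (9 rad at most). At 0 the red ball is at the mill's +y, the black one at -y. It stays where left; 3 to 4 N sideways on the rod 40 to 45 mm from the axis turns it: a fingertip can push it round.
- bar: Loose copper bar, 100 x 30 x 5 mm, about 0.13 kg, lying on the feed table, askew by up to 0.4 rad and clear of the fence and the rolls. Origin: centre of its underside; x along its length, roughly the mill's +x.
- bar_end (a point): Middle of the bar's front end face (the end nearest the rolls): bar (50, 0, 2.5) mm. With the rolls opened half a turn (4 mm) the bar is stopped when this point is about 7 mm short of the nip in mill x.
- oiler: Bystander: yellow oil bottle with a red cap, diameter 52, 170 mm high, standing on the +y side of the feed table. Origin: centre of its underside.
- tin: Bystander: round tin, diameter 68, 75 mm high, standing behind the end of the feed table. Origin: centre of its underside.
- hammer: Bystander: hammer lying on the bench on the mill's -y side, 220 mm long along its x (its +x, the head, towards the mill's -x), below 30 mm high. Origin: middle of its length, on the bench.
- spanner: Bystander: steel spanner lying flat behind the mill (+x side), lying across the feed direction, 180 mm long along its x, 8 mm thick. Origin: middle of its length, on the bench.
Not all that is in view belongs to the job. Several things have the shape of the bar; the one meant has the colours described above.

How it is judged:
On the way, in this order (a step that is already met when the one before it is completed fails the run):
1. the handle is turned clockwise to its stop: the rolls meet (value of joint handle below 0.06 rad), for 0.1 s.
2. the handle is backed off half a turn (within 15 degrees) and left still (value of joint handle between 2.88 and 3.4 rad and velocity of joint handle between -0.1 and 0.1 rad/s), for 0.3 s.
3. the bar lies along the fence with its front end at the rolls (x of bar_end in the frame of nip above -0.013 m and y of bar in the frame of mill below 0.005 m and angle between the x axis of bar and the x axis of mill, either way round below 0.08 rad), for 0.2 s.
At the end, for the whole second after the job is handed in: The handle stands half a turn (within 15 degrees) off its stop; the bar lies still and flat on the feed table, within 6 mm of the fence and parallel to it within 0.08 rad, its front end between 13 mm short of and 6 mm past the roll axes' plane (it meets the rolls about 7 mm short) (all of step 3 and value of joint handle between 2.88 and 3.4 rad and x of bar_end in the frame of nip below 0.006 m and z of bar in the frame of mill between 0.097 and 0.104 m and linear speed of bar below 0.01 m/s); the robot touches nothing.
It fails at once if a bystander (oil bottle, tin, hammer, spanner) is shifted by more than 25 mm (distance of any of oiler, tin, hammer, spanner from where it was at the start of the episode above 0.025 m).
It fails at once if the oil bottle or the tin is tipped over (angle between any of oiler, tin's own z axis and vertical above 0.5 rad).
It also fails if it takes over 64 s, if anything falls off the work surface, if the arm or the gripper's body presses on something with over 40 N, if the wrist force passes 120 N, or if a joint passes its speed limit or range.

## Working session

There is one attempt and no reset: what is moved stays moved. The work goes in short steps, Python scripts to look and compute and a tool call to move; the robot and the scene stay as the last step left them, time stands still between calls to the robot, and variables do not carry over. Pictures are saved under pics/ and viewed, at most 10 in all, crops included, and the job is handed in when it is done.

```bash
mkdir -p pics
```

Create h.py:
```python
import numpy as np, cv2
from workcell import r, imaging, masks_of, spot_point
def cam(n):
    c=imaging.camera(n); f=192/np.tan(np.radians(c["vertical_fov"])/2)
    c["P"]=np.array([[f,0,c["cx"]],[0,f,c["cy"]],[0,0,1.]]); c["R"]=np.array(c["R"]); c["t"]=np.array(c["t"]); return c
def ray(c,p):
    d=c["R"].T@np.linalg.inv(c["P"])@np.array([p[0],p[1],1.]); return -c["R"].T@c["t"], d/np.linalg.norm(d)
def at_z(c,p,z):
    o,d=ray(c,p); return o+d*(z-o[2])/d[2]
def tri(c1,p1,c2,p2):
    A=[];b=[]
    for c,p in((c1,p1),(c2,p2)):
        o,d=ray(c,p); M=np.eye(3)-np.outer(d,d); A.append(M); b.append(M@o)
    X=np.linalg.lstsq(np.vstack(A),np.hstack(b),rcond=None)[0]
    return X
def proj(c,X):
    q=c["P"]@(c["R"]@np.asarray(X)+c["t"]); return q[:2]/q[2]
```

Run:
```python
from h import *
C={n:cam(n) for n in("scene","top")}
for n in C:
    cv2.imwrite(f"pics/{n}0.png",cv2.resize(C[n]["image"][:,:,::-1],(800,600)))
    print(n,C[n]["t"].round(3).tolist(),C[n]["vertical_fov"],C[n]["cx"],C[n]["cy"], (-C[n]["R"].T@C[n]["t"]).round(3))
L={}
for t in["nip","fence","handle_axis","bar","bar_end","mill","oiler","tin","hammer","spanner"]:
    for n in C:
        s=spot_point(n,t); L[t,n]=s
        print(t,n,[(np.round(x["location"],1).tolist(),round(x["confidence"],2)) for x in s[:3]])
    if L[t,"scene"] and L[t,"top"]:
        X=tri(C["scene"],L[t,"scene"][0]["location"],C["top"],L[t,"top"][0]["location"]);print("   ",X.round(4), (proj(C["top"],X)-L[t,"top"][0]["location"]).round(1))
print(r.state())
```

```text
scene [0.212, -0.349, 1.53] 49.18626260506465 265.55207679822706 195.45925940974755 [1.244 0.296 0.934]
top [0.03, 0.644, 1.1] 49.38062294103026 252.2637193659037 191.06649148499494 [0.53  0.02  1.159]
nip scene [([223.8, 176.4], 0.66), ([252.7, 261.8], 0.51)]
nip top [([308.8, 221.4], 0.63)]
    [ 0.5565 -0.1236  0.0881] [-0.9  0.4]
fence scene [([255.5, 180.2], 0.6)]
fence top []
handle_axis scene [([218.8, 133.1], 0.59)]
handle_axis top [([316.2, 214.4], 0.97)]
    [ 0.5669 -0.1173  0.2555] [-1.1  0.5]
bar scene [([287.5, 292.3], 0.82), ([202.9, 280.7], 0.72), ([258.5, 196.3], 0.59)]
bar top [([201.4, 146.7], 0.92), ([278.0, 126.2], 0.8), ([233.4, 270.7], 0.67)]
    [0.7756 0.1556 0.0055] [ 0.4 -0.2]
bar_end scene [([345.4, 191.9], 0.87), ([188.4, 295.2], 0.86), ([303.4, 283.7], 0.8)]
bar_end top [([279.1, 109.8], 0.91), ([241.5, 257.4], 0.89), ([278.5, 214.1], 0.87)]
    [0.7523 0.1009 0.3954] [-72.8   5.3]
mill scene [([228.8, 200.1], 0.96)]
mill top [([304.0, 220.8], 0.82)]
    [ 0.5592 -0.1193 -0.0083] [-2.3  1. ]
oiler scene [([252.7, 258.7], 0.79)]
oiler top [([252.6, 165.7]
[... 439 characters left out ...]

{'time_s': 1.1, 'joints': array([ 1.12478829,  0.33320576,  0.03992352,  1.46542135, -0.01344489,
        1.34332143, -0.0585258 ]), 'qvel': array([ 0.00034264, -0.00092745, -0.00034475, -0.00023819,  0.00056228,
       -0.00110326,  0.00133202]), 'joint_efforts': array([ 3.35861694e-05, -6.58322382e+01,  1.36355482e+00, -4.05821371e+01,
        1.69322861e-02,  2.97375191e-03, -1.74807565e-05]), 'eef_pos': array([ 0.22090609, -0.61126138,  0.23129402]), 'orientation': array([-3.09440687e+00, -5.41884251e-01, -3.38966921e-05]), 'force': array([ 0.8379778 , -0.00729497, -0.14488442]), 'moment': array([ 0.00754424, -0.01472349,  0.0297753 ]), 'grasp_force': 0.0, 'opening': 0.9971055061261802}
```

View pics/scene0.png

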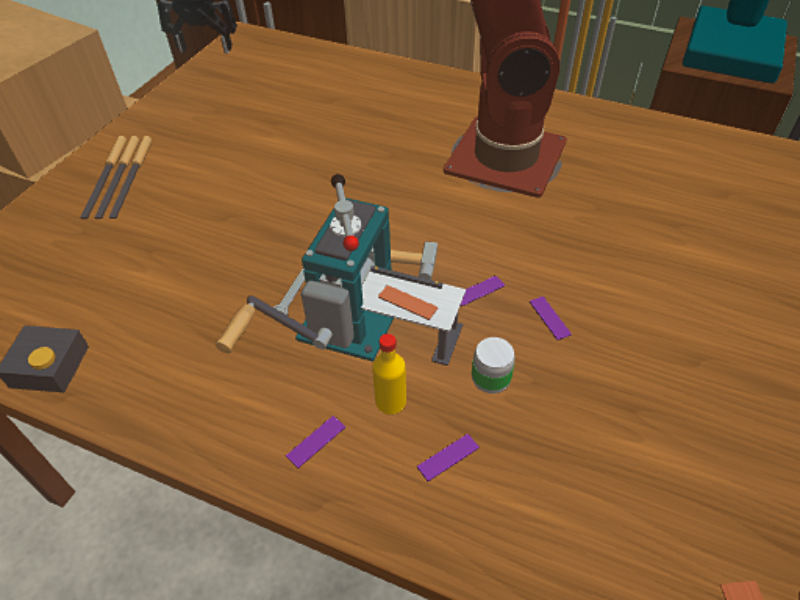

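View pics/top0.png

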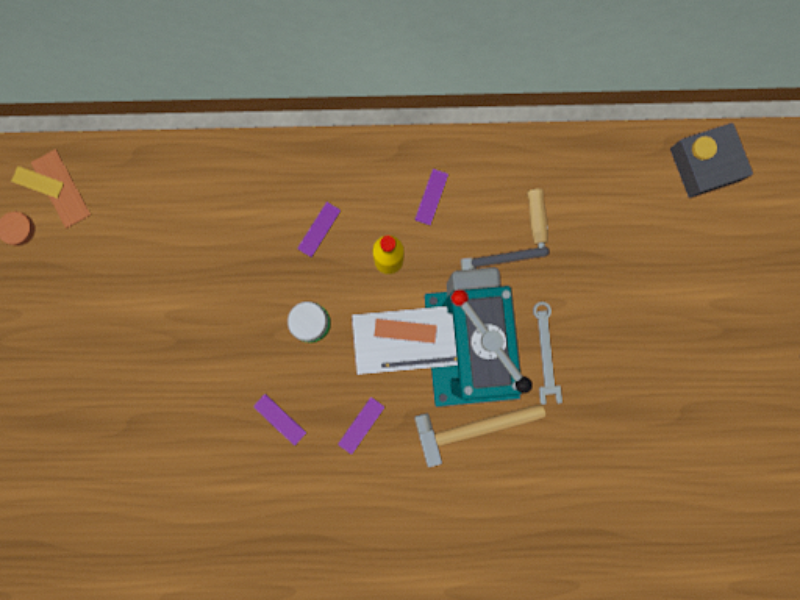

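The scene view shows the mill with its handle at (345,215), the orange bar on the white feed table at (408,302), the oiler at (390,375) and the tin at (493,365). In the top view (scaled to 800 px wide) the handle hub is at (490,342), with the red ball at (459,298) and the black ball at (523,385). The bar is at (405,330), and mill +x points right in the image (world -y).

Next I take enlarged crops to fit the mill pose.

Run:
```python
from h import *
c=cam("top"); im=c["image"]
cv2.imwrite("pics/topc.png",cv2.resize(im[170:270,215:375,::-1],(800,500),interpolation=cv2.INTER_CUBIC))
s=cam("scene"); 
cv2.imwrite("pics/scenec.png",cv2.resize(s["image"][105:235,180:310,::-1],(585,585),interpolation=cv2.INTER_CUBIC))
hsv=cv2.cvtColor(im,cv2.COLOR_RGB2HSV)
for nm,c_ in(("top",c),("scene",s)):
    h=cv2.cvtColor(c_["image"],cv2.COLOR_RGB2HSV)
    ms=[m for m in masks_of(nm,"bar")]
    for m in ms:
        k=m["mask"]; print(nm,m["bbox"],round(m["confidence"],2),k.sum(),np.median(h[k],axis=0))
        if nm=="top":
            p=np.argwhere(k)[:,::-1].astype(np.float32); b=cv2.boxPoints(cv2.minAreaRect(p)); print([at_z(c_,q,.105)[:2].round(4).tolist() for q in b])
```

```text
top [190.4, 129.9, 216.7, 165.4] 0.94 338 [142. 151. 157.]
[[0.7242, 0.1733], [0.7991, 0.1243], [0.7843, 0.1027], [0.7096, 0.1518]]
top [266.0, 109.0, 283.8, 143.1] 0.91 338 [142. 152. 157.]
[[0.7659, -0.0195], [0.8507, -0.0496], [0.8414, -0.0749], [0.7568, -0.0447]]
top [165.8, 254.2, 191.9, 283.7] 0.85 415 [142. 142. 162.]
[[0.4688, 0.2484], [0.4894, 0.2272], [0.424, 0.1627], [0.4037, 0.1839]]
top [222.3, 257.1, 245.3, 290.3] 0.82 414 [142. 141. 163.]
[[0.4093, 0.1133], [0.4797, 0.0578], [0.4611, 0.0338], [0.3909, 0.0893]]
top [240.2, 205.1, 275.2, 221.8] 0.69 441 [ 10. 143. 178.]
[[0.576, 0.0513], [0.6053, 0.0475], [0.5923, -0.0505], [0.5631, -0.0464]]
scene [295.6, 175.4, 323.5, 193.1] 0.78 238 [143. 148. 153.]
scene [242.4, 183.1, 279.7, 205.1] 0.75 377 [  9. 157. 192.]
scene [183.9, 265.1, 221.5, 300.5] 0.72 442 [143. 154. 152.]
scene [266.5, 279.8, 304.0, 307.6] 0.55 392 [143. 154. 157.]
```

View pics/topc.png

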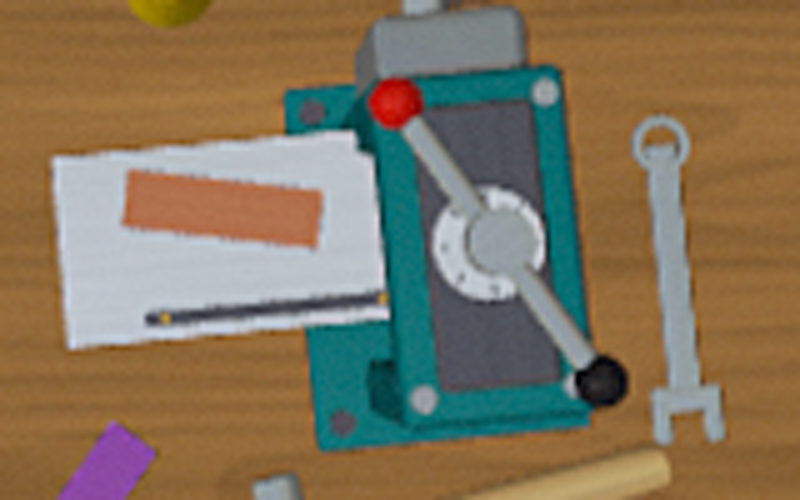

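View pics/scenec.png

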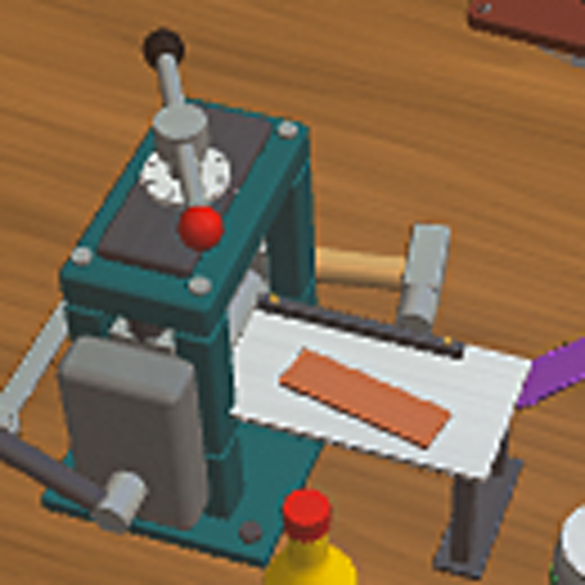

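The top crop shows the table's left corners at (53,158) and (70,349), the red ball at (396,103) and the black one at (601,380). It also shows the bar askew and clear of the fence at (222,208). The scene crop shows the same table corners at (488,477) and (532,362), with the balls at (200,228) and (163,48).

Run:
```python
from h import *
from scipy.optimize import least_squares
T=cam("top");S=cam("scene")
t=lambda a,b:(a/5+215-.4,b/5+170-.4); s=lambda a,b:(a/4.5+180-.4,b/4.5+105-.4)
pt=[t(53,158),t(70,349),t(396,103),t(601,380)]; ps=[s(488,477),s(532,362),s(200,228),s(163,48)]
for a,b in zip(pt,ps): print(tri(T,a,S,b).round(4))
M=[[-.2,.066,.1],[-.2,-.03,.1]]
def w(v,m): c,n=np.cos(v[2]),np.sin(v[2]); return np.array([v[0]+c*m[0]-n*m[1],v[1]+n*m[0]+c*m[1],m[2]])
def res(v):
    q=v[3]; u=np.array([-np.sin(q),np.cos(q),0])*.075
    P=M+[np.array([0,0,.245])+u,np.array([0,0,.245])-u]
    return np.hstack([np.r_[proj(T,w(v,m))-a,proj(S,w(v,m))-b] for m,a,b in zip(P,pt,ps)])
o=least_squares(res,[.56,-.12,-1.6,.6]); print(o.x.round(4),o.fun.round(1))
v=o.x
for B in [[0.576,.0513],[.6053,.0475],[.5923,-.0505],[.5631,-.0464]]:
    d=np.array(B)-v[:2]; c,n=np.cos(v[2]),np.sin(v[2]); print((c*d[0]+n*d[1]).round(4),(-n*d[0]+c*d[1]).round(4))
from scipy.spatial.transform import Rotation as R
print(R.from_rotvec(r.state()["orientation"]).as_matrix().round(3))
```

```text
[0.6121 0.0879 0.1026]
[0.5158 0.0804 0.0974]
[ 0.6225 -0.0737  0.2458]
[ 0.4998 -0.1583  0.2481]
[ 0.5607 -0.1166 -1.4976  0.5323] [-0.5  0.4 -0.8  0.5 -0.6  0.1 -0.3 -0.5 -0.1  0.2 -0.2  0.2 -0.   0.4
 -0.3  0.7]
-0.1663 0.0275
-0.1604 0.0565
-0.0636 0.0364
-0.0698 0.0075
[[ 0.94  0.34  0.  ]
 [ 0.34 -0.94  0.  ]
 [ 0.   -0.   -1.  ]]
```

Careful with the scale: shifts go in shares of 0.6 m and turns go in shares of 2 pi rad. That gives: 0.0435 m / 0.6 = 0.0725, -0.0325 m / 0.6 = -0.0542.

Emit:
nudge_tcp --motion '{"steps": [[0,0,-0.0667,0,0,0],[0,0,-0.05,0,0,0],[0.0725,-0.0542,0,0,0,0],[0.0725,-0.0542,0,0,0,0],[0.0725,-0.0542,0,0,0,0],[0.0725,-0.0542,0,0,0,0],[0.0725,-0.0542,0,0,0,0],[0.0725,-0.0542,0,0,0,0],[0.0725,-0.0542,0,0,0,0],[0.0725,-0.0542,0,0,0,0]]}' --finger_gap 0 --clamp_n 40

```text
time_s: 2.65
eef_pos: [0.4606, -0.2469, 0.3016]
orientation: [3.094, 0.542, 0.001]
force: [1.1, -0.3, -0.0]
opening: -0.001
grasp_force: 0.0
```

Emit:
nudge_tcp --motion '{"steps": [[0.0725,-0.0542,0,0,0,0],[0.0725,-0.0542,0,0,0,0],[0.0725,-0.0542,0,0,0,0],[0.0725,-0.0542,0,0,0,0],[0,0,0,0,0,-0.0296],[0,0,0,0,0,-0.0296],[0,0,0,0,0,-0.0296],[0,0,0,0,0,-0.0296],[0,0,0,0,0,-0.0296],[0,0,0,0,0,-0.0296]]}'

```text
time_s: 3.9
eef_pos: [0.5793, -0.0672, 0.3014]
orientation: [2.332, 2.105, 0.0]
force: [0.4, -0.3, -0.9]
opening: 0.001
grasp_force: 0.0
```

Emit:
nudge_tcp --motion '{"steps": [[0,0,0,0,0,-0.029],[0,0,0,0,0,0]]}'

```text
time_s: 4.15
eef_pos: [0.5793, -0.0672, 0.3013]
orientation: [-2.139, -2.301, -0.0]
force: [0.4, 0.9, 0.1]
opening: 0.0
grasp_force: 0.0
```

Add to h.py:
```python
MX,MY,MW=.5607,-.1166,-1.4976
def tool():
    from scipy.spatial.transform import Rotation as R
    s=r.state(); p=s["eef_pos"]; d=p[:2]-[MX,MY]; c,n=np.cos(MW),np.sin(MW)
    x=R.from_rotvec(s["orientation"]).as_matrix()[:,0]
    ax=[c,n];ay=[-n,c]
    f=s["force"][:2]
    print("t",round(s["time_s"],2),"mill xyz mm",(1e3*np.array([d@ax,d@ay,p[2]])).round(1),"yawerr",round(float(np.arctan2(x[1],x[0])-(MW+np.pi)),3),"F mill",np.round([f@ax,f@ay,s["force"][2]],1),"open",round(s["opening"],2))
```

```bash
python3 -c "from h import *;tool()"
```

```text
t 4.15 mill xyz mm [-47.9  22.1 301.3] yawerr -0.001 F mill [-0.9  0.4  0.1] open 0.0
```

To row units: 0.05 m / 0.6 = 0.0833, 0.021 m / 0.6 = 0.035.

Emit:
nudge_tcp --motion '{"steps": [[0,0,0.0833,0,0,0],[0,0,0.035,0,0,0],[0,0,0,0,0,0],[-0.0117,0.005,0,0,0,0],[-0.015,0.015,0,0,0,0],[-0.01,0.0067,0,0,0,0]]}'

```text
time_s: 4.9
eef_pos: [0.5976, -0.0883, 0.2309]
orientation: [2.139, 2.301, 0.001]
force: [-3.1, 2.6, 0.7]
opening: -0.004
grasp_force: 1.6
```

```bash
python3 -c "from h import *;tool()"
```

```text
t 4.9 mill xyz mm [-25.5  38.9 230.9] yawerr -0.0 F mill [-2.8 -2.9  0.7] open -0.0
```

Emit:
nudge_tcp --motion '{"steps": [[-0.005,0.0017,0,0,0,0],[-0.005,0.0017,0,0,0,0]]}'

```text
time_s: 5.15
eef_pos: [0.5996, -0.0934, 0.2306]
orientation: [2.137, 2.302, 0.001]
force: [-2.0, 3.7, 0.7]
opening: -0.003
grasp_force: 1.5
```

```bash
python3 -c "from h import *;tool()"
```

```text
t 5.15 mill xyz mm [-20.2  40.5 230.6] yawerr 0.001 F mill [-3.8 -1.8  0.7] open -0.0
```

To row units: -0.002 m / 0.6 = -0.0033, -0.001 m / 0.6 = -0.0017.

Emit:
nudge_tcp --motion '{"steps": [[-0.0033,0.0017,0,0,0,0],[-0.0017,0,0,0,0,0]]}'

```text
time_s: 5.4
eef_pos: [0.6007, -0.0965, 0.2304]
orientation: [2.138, 2.302, 0.001]
force: [-0.8, 2.9, 1.0]
opening: -0.002
grasp_force: 1.7
```

```bash
python3 -c "from h import *;tool()"
```

```text
t 5.4 mill xyz mm [-17.2  41.3 230.4] yawerr 0.001 F mill [-2.9 -0.5  1. ] open -0.0
```

Emit:
nudge_tcp --motion '{"steps": [[-0.0017,0,0,0,0,0],[-0.0017,0,0,0,0,0]]}'

```text
time_s: 5.65
eef_pos: [0.6009, -0.0983, 0.2304]
orientation: [2.137, 2.302, 0.001]
force: [1.1, 4.5, 0.3]
opening: 0.003
grasp_force: 2.0
```

Run:
```python
from h import *
tool(); c=cam("top"); cv2.imwrite("pics/t1.png",cv2.resize(c["image"][170:270,215:375,::-1],(800,500),interpolation=cv2.INTER_CUBIC))
```

```text
t 5.65 mill xyz mm [-15.3  41.5 230.4] yawerr 0.001 F mill [-4.5  1.4  0.3] open 0.0
```

To row units: -0.001 m / 0.6 = -0.0017.

Emit:
nudge_tcp --motion '{"steps": [[-0.0017,0,0,0,0,0],[-0.0017,0,0,0,0,0],[-0.0017,0,0,0,0,0]]}'

```text
time_s: 6.08
eef_pos: [0.6012, -0.1015, 0.2304]
orientation: [2.137, 2.302, 0.001]
force: [3.2, 3.3, 0.6]
opening: -0.005
grasp_force: 2.2
```

```bash
python3 -c "from h import *;tool()"
```

```text
t 6.08 mill xyz mm [-12.   41.5 230.4] yawerr 0.001 F mill [-3.   3.4  0.6] open -0.0
```

Emit:
nudge_tcp --motion '{"steps": [[-0.0017,0,0,0,0,0],[-0.0017,0,0,0,0,0],[-0.0017,0,0,0,0,0]]}'

```text
time_s: 6.45
eef_pos: [0.6014, -0.1047, 0.2304]
orientation: [2.138, 2.302, 0.001]
force: [2.6, 3.7, 0.4]
opening: 0.002
grasp_force: 2.2
```

```bash
python3 -c "from h import *;tool()"
```

```text
t 6.45 mill xyz mm [ -8.9  41.4 230.4] yawerr 0.001 F mill [-3.5  2.9  0.4] open 0.0
```

Run:
```python
from h import *
q=np.array([-8.9,41.4])
for f in np.r_[np.arange(.45,6.0,.3),6.0,6.1]:
    s,c=np.sin(f),np.cos(f); d=6+11*abs(c)+14.5*abs(s); p=np.array([42*s-d*c,42*c+d*s]); w=np.round(p-q); q=q+w; print("%.2f"%f,(-w[0]/1e3,w[1]/1e3),q)
```

```text
0.45 (np.float64(-0.007), np.float64(0.006)) [-1.9 47.4]
0.75 (np.float64(-0.013), np.float64(-0.0)) [11.1 47.4]
1.05 (np.float64(-0.013), np.float64(-0.006)) [24.1 41.4]
1.35 (np.float64(-0.012), np.float64(-0.01)) [36.1 31.4]
1.65 (np.float64(-0.007), np.float64(-0.013)) [43.1 18.4]
1.95 (np.float64(-0.005), np.float64(-0.012)) [48.1  6.4]
2.25 (np.float64(0.0), np.float64(-0.014)) [48.1 -7.6]
2.55 (np.float64(0.005), np.float64(-0.014)) [ 43.1 -21.6]
2.85 (np.float64(0.011), np.float64(-0.013)) [ 32.1 -34.6]
3.15 (np.float64(0.015), np.float64(-0.008)) [ 17.1 -42.6]
3.45 (np.float64(0.01), np.float64(-0.004)) [  7.1 -46.6]
3.75 (np.float64(0.012), np.float64(-0.001)) [ -4.9 -47.6]
4.05 (np.float64(0.013), np.float64(0.003)) [-17.9 -44.6]
4.35 (np.float64(0.013), np.float64(0.008)) [-30.9 -36.6]
4.65 (np.float64(0.01), np.float64(0.013)) [-40.9 -23.6]
4.95 (np.float64(0.005), np.float64(0.011)) [-45.9 -12.6]
5.25 (np.float64(0.003), np.float64(0.013)) [-48.9   0.4]
5.55 (np.float64(-0.003), np.float64(0.015)) [-45.9  15.4]
5.85 (np.float64(-0.008), np.float64(0.013)) [-37.9  28.4]
6.00 (np.float64(-0.006), np.float64(0.006)) [-31.9  34.4]
6.10 (np.float64(-0.005), np.float64(0.003)) [-26.9  37.4]
```

To row units: -0.014 m / 0.6 = -0.0233, -0.007 m / 0.6 = -0.0117.

Emit:
nudge_tcp --motion '{"steps": [[-0.0117,0.01,0,0,0,0],[-0.0217,0,0,0,0,0],[-0.0217,-0.01,0,0,0,0],[-0.02,-0.0167,0,0,0,0],[-0.0117,-0.0217,0,0,0,0],[-0.0083,-0.02,0,0,0,0],[0,-0.0233,0,0,0,0]]}'

```text
time_s: 7.32
eef_pos: [0.5557, -0.166, 0.2304]
orientation: [2.138, 2.3, -0.0]
force: [4.7, 0.1, -0.0]
opening: 0.001
grasp_force: 1.7
```

```bash
python3 -c "from h import *;tool()"
```

```text
t 7.33 mill xyz mm [ 48.9  -8.6 230.4] yawerr -0.0 F mill [ 0.3  4.7 -0. ] open 0.0
```

Emit:
nudge_tcp --motion '{"steps": [[0.0083,-0.0233,0,0,0,0],[0.0183,-0.0217,0,0,0,0],[0.025,-0.0133,0,0,0,0],[0.0167,-0.0067,0,0,0,0],[0.02,-0.0017,0,0,0,0],[0.0217,0.005,0,0,0,0],[0.0217,0.0133,0,0,0,0]]}'

```text
time_s: 8.2
eef_pos: [0.5209, -0.0881, 0.23]
orientation: [-2.138, -2.301, 0.003]
force: [-1.5, -4.1, 1.2]
opening: 0.001
grasp_force: 1.9
```

Run:
```python
from h import *
tool(); c=cam("top"); cv2.imwrite("pics/t2.png",cv2.resize(c["image"][170:270,215:375,::-1],(800,500),interpolation=cv2.INTER_CUBIC))
```

```text
t 8.2 mill xyz mm [-31.3 -37.6 230. ] yawerr 0.0 F mill [ 4.  -1.8  1.2] open 0.0
```

View pics/t2.png

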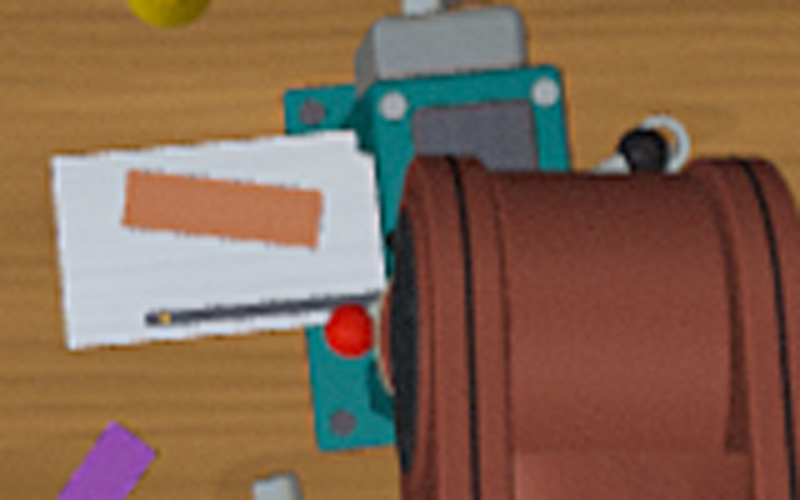

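The red ball at (350,330) and the black at (643,152) are where the plan puts them, and the bar hasn't moved. I'll continue towards the stop.

To row units: 0.015 m / 0.6 = 0.025, 0.013 m / 0.6 = 0.0217.

Emit:
nudge_tcp --motion '{"steps": [[0.0167,0.0217,0,0,0,0],[0.0083,0.0183,0,0,0,0],[0.005,0.0217,0,0,0,0],[-0.005,0.025,0,0,0,0],[-0.0133,0.0217,0,0,0,0],[-0.01,0.01,0,0,0,0],[-0.0083,0.005,0,0,0,0]]}'

```text
time_s: 9.12
eef_pos: [0.5962, -0.087, 0.2301]
orientation: [-2.137, -2.302, -0.001]
force: [-2.7, 2.2, -1.9]
opening: -0.0
grasp_force: 1.6
```

```bash
python3 -c "from h import *;tool()"
```

```text
t 9.12 mill xyz mm [-26.9  37.6 230.1] yawerr 0.001 F mill [-2.4 -2.6 -1.9] open -0.0
```

Emit:
nudge_tcp --motion '{"steps": [[-0.0033,0.0017,0,0,0,0],[-0.0033,0.0017,0,0,0,0],[-0.0033,0.0017,0,0,0,0]]}'

```text
time_s: 9.5
eef_pos: [0.5992, -0.0926, 0.2305]
orientation: [2.137, 2.302, 0.0]
force: [-2.4, 2.9, -0.6]
opening: 0.002
grasp_force: 1.4
```

```bash
python3 -c "from h import *;tool()"
```

```text
t 9.5 mill xyz mm [-21.1  40.1 230.5] yawerr 0.001 F mill [-3.  -2.2 -0.6] open 0.0
```

To row units: -0.001 m / 0.6 = -0.0017.

Emit:
nudge_tcp --motion '{"steps": [[-0.0017,0,0,0,0,0],[-0.0017,0,0,0,0,0]]}'

```text
time_s: 9.75
eef_pos: [0.5996, -0.0945, 0.2305]
orientation: [2.137, 2.302, 0.001]
force: [0.0, 2.4, -0.8]
opening: -0.001
grasp_force: 1.5
```

```bash
python3 -c "from h import *;tool()"
```

```text
t 9.75 mill xyz mm [-19.2  40.4 230.5] yawerr 0.001 F mill [-2.4  0.2 -0.8] open -0.0
```

Emit:
nudge_tcp --motion '{"steps": [[-0.0017,0,0,0,0,0],[-0.0017,0,0,0,0,0]]}'

```text
time_s: 10.0
eef_pos: [0.6, -0.0963, 0.2305]
orientation: [2.137, 2.302, 0.002]
force: [0.8, 6.2, -0.7]
opening: -0.001
grasp_force: 3.3
```

```bash
python3 -c "from h import *;tool()"
```

```text
t 10.0 mill xyz mm [-17.4  40.6 230.5] yawerr 0.001 F mill [-6.1  1.2 -0.7] open -0.0
```

Emit:
nudge_tcp --motion '{"steps": [[-0.0008,0,0,0,0,0],[-0.0008,0,0,0,0,0]]}'

```text
time_s: 10.25
eef_pos: [0.5999, -0.0963, 0.2305]
orientation: [-2.136, -2.303, -0.002]
force: [0.1, 7.5, -0.8]
opening: -0.002
grasp_force: 3.7
```

```bash
python3 -c "from h import *;tool()"
```

```text
t 10.25 mill xyz mm [-17.4  40.6 230.5] yawerr 0.002 F mill [-7.5  0.7 -0.8] open -0.0
```

Emit:
nudge_tcp --motion '{"steps": [[-0.0008,0,0,0,0,0],[-0.0008,0,0,0,0,0],[0,0,0,0,0,0]]}'

```text
time_s: 10.62
eef_pos: [0.6, -0.0964, 0.2305]
orientation: [-2.134, -2.303, -0.003]
force: [0.1, 8.7, 0.9]
opening: 0.001
grasp_force: 4.5
```

```bash
python3 -c "from h import *;tool()"
```

```text
t 10.62 mill xyz mm [-17.3  40.6 230.5] yawerr 0.003 F mill [-8.7  0.7  0.9] open 0.0
```

To row units: -0.001 m / 0.6 = -0.0017.

Emit:
nudge_tcp --motion '{"steps": [[-0.0017,0,0,0,0,0],[-0.0017,0,0,0,0,0],[-0.0017,0,0,0,0,0],[0,0,0,0,0,0]]}'

```text
time_s: 11.12
eef_pos: [0.6, -0.0965, 0.2306]
orientation: [-2.13, -2.304, -0.006]
force: [-2.0, 16.0, 0.2]
opening: -0.001
grasp_force: 8.1
```

```bash
python3 -c "from h import *;tool()"
```

```text
t 11.12 mill xyz mm [-17.2  40.6 230.6] yawerr 0.006 F mill [-16.1  -0.8   0.2] open -0.0
```

To row units: -0.028 m / 0.6 = -0.0467, 0.012 m / 0.6 = 0.02.

Emit:
nudge_tcp --motion '{"steps": [[0.0167,0,0,0,0,0],[0.02,0,0,0,0,0],[0,-0.0467,0,0,0,0],[0,-0.0467,0,0,0,0],[0,-0.0467,0,0,0,0],[0,0,0,0,0,0]]}'

```text
time_s: 11.88
eef_pos: [0.5133, -0.0868, 0.2308]
orientation: [2.138, 2.299, -0.002]
force: [1.0, 0.4, 0.6]
opening: 0.002
grasp_force: 0.0
```

Run:
```python
from h import *
tool()
q=np.array([-22,-42.])
for f in np.r_[np.arange(.3,3.1,.3),3.04,3.14]:
    s,c=np.sin(f),np.cos(f); d=6+11*abs(c)+14.5*abs(s); p=np.array([42*s-d*c,-42*c-d*s]); w=np.round(p-q); q=q+w; print("%.2f"%f,(-w[0]/1e3,w[1]/1e3),q)
```

```text
t 11.88 mill xyz mm [-33.2 -45.1 230.8] yawerr -0.001 F mill [-0.3  1.1  0.6] open 0.0
0.30 (np.float64(-0.015), np.float64(-0.004)) [ -7. -46.]
0.60 (np.float64(-0.012), np.float64(-0.002)) [  5. -48.]
0.90 (np.float64(-0.013), np.float64(0.003)) [ 18. -45.]
1.20 (np.float64(-0.013), np.float64(0.008)) [ 31. -37.]
1.50 (np.float64(-0.009), np.float64(0.013)) [ 40. -24.]
1.80 (np.float64(-0.006), np.float64(0.012)) [ 46. -12.]
2.10 (np.float64(-0.002), np.float64(0.012)) [48.  0.]
2.40 (np.float64(0.002), np.float64(0.015)) [46. 15.]
2.70 (np.float64(0.008), np.float64(0.014)) [38. 29.]
3.00 (np.float64(0.013), np.float64(0.01)) [25. 39.]
3.04 (np.float64(0.002), np.float64(0.001)) [23. 40.]
3.14 (np.float64(0.006), np.float64(0.002)) [17. 42.]
```

To row units: -0.013 m / 0.6 = -0.0217, -0.012 m / 0.6 = -0.02.

Emit:
nudge_tcp --motion '{"steps": [[-0.02,0.0033,0,0,0,0],[-0.0117,0,0,0,0,0],[-0.0117,-0.005,0,0,0,0],[-0.02,-0.0033,0,0,0,0],[-0.0217,0.005,0,0,0,0],[-0.0217,0.0133,0,0,0,0],[-0.015,0.0217,0,0,0,0],[-0.01,0.02,0,0,0,0]]}'

```text
time_s: 12.88
eef_pos: [0.5528, -0.1628, 0.2293]
orientation: [-2.136, -2.299, 0.002]
force: [-5.3, 1.8, -0.6]
opening: 0.001
grasp_force: 2.4
```

```bash
python3 -c "from h import *;tool()"
```

```text
t 12.88 mill xyz mm [ 45.5 -11.2 229.3] yawerr 0.0 F mill [-2.2 -5.1 -0.6] open 0.0
```

Emit:
nudge_tcp --motion '{"steps": [[-0.0033,0.02,0,0,0,0],[0.0033,0.025,0,0,0,0],[0.0133,0.0233,0,0,0,0],[0.0167,0.0133,0,0,0,0],[0.0083,0.005,0,0,0,0],[0.005,0.0017,0,0,0,0],[0,0,0,0,0,0]]}'

```text
time_s: 13.75
eef_pos: [0.6044, -0.132, 0.2307]
orientation: [2.137, 2.302, 0.001]
force: [-0.0, -0.5, -0.1]
opening: 0.003
grasp_force: 0.4
```

```bash
python3 -c "from h import *;tool()"
```

```text
t 13.75 mill xyz mm [ 18.6  42.5 230.7] yawerr 0.001 F mill [ 0.5 -0.1 -0.1] open 0.0
```

To row units: -0.05 m / 0.6 = -0.0833, 0.0495 m / 0.6 = 0.0825.

Emit:
nudge_tcp --motion '{"steps": [[-0.025,0,0,0,0,0],[0,0,-0.0833,0,0,0],[0.0825,0.015,0,0,0,0],[0.0825,0.015,0,0,0,0],[0.0825,0.015,0,0,0,0],[0,0,0,0,0,0]]}'

```text
time_s: 14.5
eef_pos: [0.6214, 0.0077, 0.281]
orientation: [-2.129, -2.309, -0.004]
force: [-0.6, 0.2, -0.6]
opening: -0.001
grasp_force: 0.0
```

Run:
```python
from h import *
tool(); c=cam("top"); s=cam("scene")
a=cv2.resize(c["image"][170:270,215:375,::-1],(560,350),interpolation=cv2.INTER_CUBIC)
b=cv2.resize(s["image"][105:235,180:310,::-1],(350,350),interpolation=cv2.INTER_CUBIC)
cv2.imwrite("pics/t3.png",cv2.resize(np.hstack([a,b]),None,fx=.87,fy=.87))
```

```text
t 14.5 mill xyz mm [-119.5   69.6  281. ] yawerr 0.008 F mill [-0.3 -0.6 -0.6] open -0.0
```

View pics/t3.png

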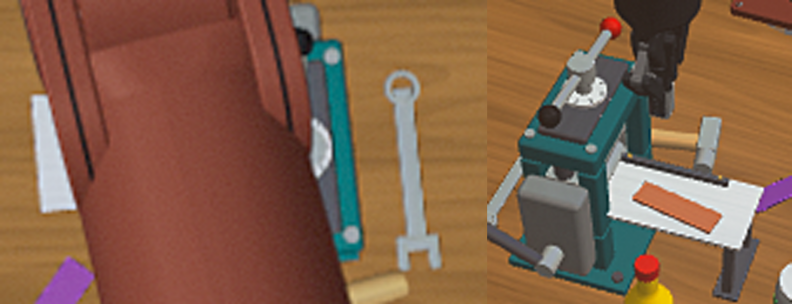

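The scene half of the view shows the red ball at (611,27), the black ball at (549,116) and the bar untouched. Next I check the handle angle numerically and descend beside the bar.

Run:
```python
from h import *
s=cam("scene"); h=cv2.cvtColor(s["image"],cv2.COLOR_RGB2HSV).astype(int)
m=((h[...,0]<4)|(h[...,0]>176))&(h[...,1]>190)&(h[...,2]>110); m[:105]=0;m[160:]=0;m[:,:180]=0;m[:,310:]=0
p=np.argwhere(m).mean(0)[::-1]; X=at_z(s,p,.245)[:2]-[MX,MY]; c,n=np.cos(MW),np.sin(MW); x,y=c*X[0]+n*X[1],-n*X[0]+c*X[1]
print(m.sum(),p,x,y,"theta",np.arctan2(-x,y))
```

```text
40 [232.85  115.625] -0.0039692405794587654 -0.07987190801022469 theta 3.0919384255679554
```

Emit:
nudge_tcp --motion '{"steps": [[-0.0067,0,0.1,0,0,0],[0,0,0.1,0,0,0],[0,0,0.0667,0,0,0],[0,0,0.0233,0,0,0],[0,0,0,0,0,0],[0,0,0.005,0,0,0],[0,0,0.0033,0,0,0]]}'

```text
time_s: 15.52
eef_pos: [0.6225, -0.0013, 0.1028]
orientation: [2.137, 2.3, 0.002]
force: [-0.1, -0.6, 0.1]
opening: 0.0
grasp_force: 0.0
```

```bash
python3 -c "from h import *;tool()"
```

```text
t 15.53 mill xyz mm [-110.4   70.   102.8] yawerr 0.001 F mill [ 0.6 -0.1  0.1] open 0.0
```

To row units: -0.008 m / 0.6 = -0.0133, -0.006 m / 0.6 = -0.01.

Emit:
nudge_tcp --motion '{"steps": [[0.0067,0,0.0017,0,0,0],[0,-0.0133,0,0,0,0],[0,-0.01,0,0,0,0],[0,-0.0083,0,0,0,0],[0,-0.0083,0,0,0,0],[0,-0.0083,0,0,0,0],[0,-0.0067,0,0,0,0],[0,-0.005,0,0,0,0]]}'

```text
time_s: 16.52
eef_pos: [0.5852, 0.0, 0.1004]
orientation: [2.138, 2.302, 0.0]
force: [0.7, 0.0, 0.1]
opening: 0.001
grasp_force: 0.3
```

```bash
python3 -c "from h import *;tool()"
```

```text
t 16.52 mill xyz mm [-114.5   32.9  100.4] yawerr 0.001 F mill [0.  0.7 0.1] open 0.0
```

Emit:
nudge_tcp --motion '{"steps": [[0,-0.0033,0,0,0,0],[0,-0.0033,0,0,0,0]]}'

```text
time_s: 16.77
eef_pos: [0.5813, -0.0002, 0.1004]
orientation: [2.138, 2.302, 0.0]
force: [0.8, -0.4, 0.8]
opening: -0.003
grasp_force: 0.4
```

```bash
python3 -c "from h import *;tool()"
```

```text
t 16.77 mill xyz mm [-114.5   29.1  100.4] yawerr 0.001 F mill [0.4 0.8 0.8] open -0.0
```

To row units: -0.001 m / 0.6 = -0.0017.

Emit:
nudge_tcp --motion '{"steps": [[0,-0.0017,0,0,0,0],[0,-0.0017,0,0,0,0]]}'

```text
time_s: 17.02
eef_pos: [0.5794, -0.0004, 0.1004]
orientation: [2.138, 2.302, 0.0]
force: [0.9, -0.2, 1.8]
opening: -0.001
grasp_force: 0.4
```

```bash
python3 -c "from h import *;tool()"
```

```text
t 17.02 mill xyz mm [-114.5   27.2  100.4] yawerr 0.001 F mill [0.3 0.9 1.8] open -0.0
```

Emit:
nudge_tcp --motion '{"steps": [[0,-0.0017,0,0,0,0],[0,-0.0017,0,0,0,0]]}'

```text
time_s: 17.27
eef_pos: [0.5774, -0.0005, 0.1004]
orientation: [2.138, 2.302, 0.0]
force: [1.0, -0.6, 1.3]
opening: 0.002
grasp_force: 0.5
```

```bash
python3 -c "from h import *;tool()"
```

```text
t 17.27 mill xyz mm [-114.6   25.1  100.4] yawerr 0.001 F mill [0.6 0.9 1.3] open 0.0
```

Emit:
nudge_tcp --motion '{"steps": [[0,-0.0017,0,0,0,0],[0,-0.0017,0,0,0,0]]}'

```text
time_s: 17.52
eef_pos: [0.5753, -0.0007, 0.1003]
orientation: [-2.138, -2.302, -0.0]
force: [0.8, -0.0, 0.6]
opening: 0.003
grasp_force: 0.5
```

```bash
python3 -c "from h import *;tool()"
```

```text
t 17.52 mill xyz mm [-114.5   23.   100.3] yawerr 0.001 F mill [0.1 0.8 0.6] open 0.0
```

Add to h.py:
```python
def bar():
    s=cam("scene"); h=cv2.cvtColor(s["image"],cv2.COLOR_RGB2HSV).astype(int)
    m=((h[...,0]>5)&(h[...,0]<14)&(h[...,1]>130)&(h[...,2]>120)); w=np.zeros_like(m); 
    c,n=np.cos(MW),np.sin(MW)
    W=lambda x,y,z:[MX+c*x-n*y,MY+n*x+c*y,z]
    poly=np.array([proj(s,W(*q,.1)) for q in((-.2,-.025),(-.2,.066),(-.03,.066),(-.03,-.025))]).round().astype(np.int32)
    k=cv2.fillConvexPoly(np.zeros(m.shape,np.uint8),poly,1)>0
    p=np.argwhere(m&k)[:,::-1]
    X=np.array([at_z(s,q,.104)[:2] for q in p])-[MX,MY]; X=1e3*np.c_[X@[c,n],X@[-n,c]]
    # y edges per x bin
    for b in range(-170,-20,15):
        z=X[(X[:,0]>=b)&(X[:,0]<b+15)]
        if len(z)>3: print(b+7,"y",z[:,1].min().round(1),z[:,1].max().round(1))
    print("x",X[:,0].min().round(1),X[:,0].max().round(1),"mean",X.mean(0).round(1)); return s
```

Run:
```python
from h import *
s=bar(); cv2.imwrite("pics/s4.png",cv2.resize(s["image"][125:235,200:320,::-1],(600,550),interpolation=cv2.INTER_CUBIC))
```

```text
-163 y -13.4 16.1
-148 y -13.5 16.1
-133 y -13.6 16.1
-118 y -13.6 11.9
-73 y -13.1 17.8
x -162.2 -64.6 mean [-129.3    1. ]
```

View pics/s4.png

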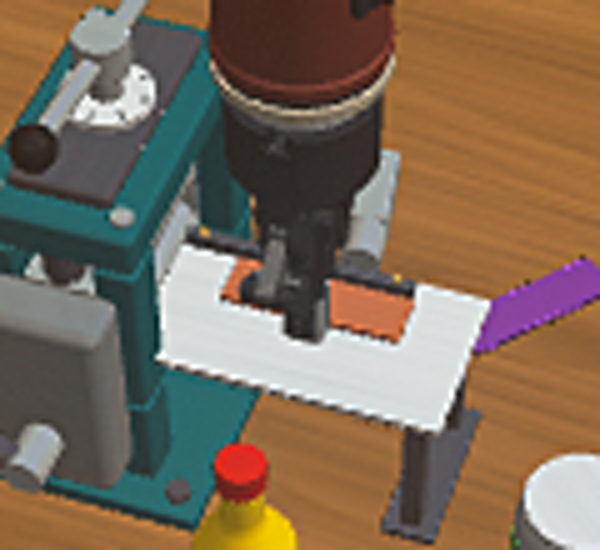

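The crop shows the bar parallel to the fence, with its visible part around (370,308), and nearly touching it. The finger is at (305,325).

To row units: -0.001 m / 0.6 = -0.0017.

Emit:
nudge_tcp --motion '{"steps": [[0,-0.0017,0,0,0,0],[0,-0.0017,0,0,0,0]]}'

```text
time_s: 17.82
eef_pos: [0.5733, -0.0008, 0.1003]
orientation: [-2.138, -2.302, -0.0]
force: [0.7, -1.0, 1.0]
opening: 0.002
grasp_force: 0.4
```

```bash
python3 -c "from h import *;tool()"
```

```text
t 17.82 mill xyz mm [-114.5   21.1  100.3] yawerr 0.001 F mill [1.  0.6 1. ] open 0.0
```

Emit:
nudge_tcp --motion '{"steps": [[0,-0.0017,0,0,0,0],[0,-0.0017,0,0,0,0],[0,0,0,0,0,0]]}'

```text
time_s: 18.2
eef_pos: [0.5724, -0.0009, 0.1008]
orientation: [2.137, 2.301, 0.003]
force: [4.8, 0.3, -1.1]
opening: -0.003
grasp_force: 2.6
```

```bash
python3 -c "from h import *;tool()"
```

```text
t 18.2 mill xyz mm [-114.5   20.1  100.8] yawerr 0.001 F mill [ 0.1  4.8 -1.1] open -0.0
```

Careful with the scale: shifts go in shares of 0.6 m and turns go in shares of 2 pi rad. That gives: 0.034 m / 0.6 = 0.0567, -0.022 m / 0.6 = -0.0367.

Emit:
nudge_tcp --motion '{"steps": [[0,0.02,-0.0017,0,0,0],[0,0.02,0,0,0,0],[0.0567,0,0,0,0,0],[0.0567,0,0,0,0,0],[0,0,0,0,0,0],[0,-0.0367,0,0,0,0],[0,-0.0333,0,0,0,0],[0,0,0,0,0,0]]}'

```text
time_s: 19.2
eef_pos: [0.5479, 0.0645, 0.1012]
orientation: [2.138, 2.301, -0.002]
force: [0.4, -0.8, -0.0]
opening: 0.001
grasp_force: 0.0
```

```bash
python3 -c "from h import *;tool();bar()"
```

```text
t 19.2 mill xyz mm [-181.6    0.5  101.2] yawerr 0.0 F mill [ 0.8  0.4 -0. ] open 0.0
-163 y -6.6 12.8
-148 y -16.1 12.8
-133 y -16.2 12.8
-118 y -16.2 12.8
-103 y -16.4 12.7
-88 y -16.5 12.7
-73 y -16.5 12.7
-58 y -14.0 9.3
x -162.2 -64.6 mean [-111.4   -1.1]
```

To row units: -0.007 m / 0.6 = -0.0117, -0.002 m / 0.6 = -0.0033.

Emit:
nudge_tcp --motion '{"steps": [[-0.01,-0.0033,0,0,0,0],[-0.01,0,0,0,0,0],[-0.01,0,0,0,0,0],[-0.0117,0,0,0,0,0],[-0.0117,0,0,0,0,0],[-0.0117,0,0,0,0,0],[-0.0117,0,0,0,0,0],[-0.01,0,0,0,0,0],[-0.0067,0,0,0,0,0],[0,0,0,0,0,0]]}'

```text
time_s: 20.5
eef_pos: [0.5505, 0.009, 0.1013]
orientation: [-2.138, -2.301, 0.001]
force: [0.7, 0.2, 0.0]
opening: 0.002
grasp_force: 0.0
```

```bash
python3 -c "from h import *;tool();bar()"
```

```text
t 20.5 mill xyz mm [-126.    -1.   101.3] yawerr 0.0 F mill [-0.2  0.7  0. ] open 0.0
-118 y 1.8 12.8
-103 y -8.6 12.7
-88 y -16.5 12.7
-73 y -16.5 12.7
-58 y -16.6 12.7
-43 y -16.7 12.7
-28 y -15.9 12.7
x -113.7 -31.0 mean [-69.2  -0.7]
```

Emit:
nudge_tcp --motion '{"steps": [[-0.005,0,0,0,0,0],[-0.0033,0,0,0,0,0],[-0.0017,0,0,0,0,0]]}'

```text
time_s: 20.92
eef_pos: [0.551, 0.0034, 0.1013]
orientation: [-2.138, -2.302, 0.0]
force: [-0.3, 1.5, -0.9]
opening: 0.002
grasp_force: 0.3
```

```bash
python3 -c "from h import *;tool()"
```

```text
t 20.93 mill xyz mm [-120.4   -0.9  101.3] yawerr 0.001 F mill [-1.5 -0.2 -0.9] open 0.0
```

Emit:
nudge_tcp --motion '{"steps": [[-0.0017,0,0,0,0,0],[-0.0017,0,0,0,0,0]]}'

```text
time_s: 21.18
eef_pos: [0.5511, 0.0015, 0.1013]
orientation: [-2.138, -2.302, -0.0]
force: [0.6, 1.2, 1.4]
opening: 0.002
grasp_force: 0.6
```

```bash
python3 -c "from h import *;tool()"
```

```text
t 21.18 mill xyz mm [-118.5   -0.9  101.3] yawerr 0.001 F mill [-1.1  0.7  1.4] open 0.0
```

Emit:
nudge_tcp --motion '{"steps": [[-0.0017,0,0,0,0,0],[0,0,0,0,0,0]]}'

```text
time_s: 21.42
eef_pos: [0.5512, 0.001, 0.1014]
orientation: [-2.137, -2.302, -0.001]
force: [-0.1, 3.8, 0.8]
opening: 0.001
grasp_force: 1.5
```

```bash
python3 -c "from h import *;tool();bar()"
```

```text
t 21.43 mill xyz mm [-118.    -0.9  101.4] yawerr 0.001 F mill [-3.8  0.2  0.8] open 0.0
-103 y -6.8 12.7
-88 y -9.5 12.7
-73 y -16.5 12.7
-58 y -15.8 12.7
-43 y -15.8 12.7
-28 y -15.9 12.7
x -106.3 -31.0 mean [-65.9  -0.3]
```

To row units: -0.001 m / 0.6 = -0.0017.

Emit:
nudge_tcp --motion '{"steps": [[-0.0017,0,0,0,0,0],[0,0,0,0,0,0]]}'

```text
time_s: 21.72
eef_pos: [0.5513, 0.0005, 0.1015]
orientation: [-2.136, -2.302, -0.001]
force: [-0.3, 4.9, 0.2]
opening: -0.001
grasp_force: 2.7
```

```bash
python3 -c "from h import *;tool()"
```

```text
t 21.73 mill xyz mm [-117.5   -0.8  101.5] yawerr 0.002 F mill [-4.9  0.1  0.2] open -0.0
```

Emit:
nudge_tcp --motion '{"steps": [[0.0133,0,0,0,0,0],[0.0333,0,0,0,0,0],[0.0333,0,-0.05,0,0,0],[0.05,0,-0.0833,0,0,0],[0.05,0,-0.0833,0,0,0],[0,0,0,0,0,0],[0,0,0,0,0,0]]}'

```text
time_s: 22.6
eef_pos: [0.5432, 0.1065, 0.2308]
orientation: [2.138, 2.301, -0.001]
force: [-0.2, -0.4, 0.0]
opening: 0.001
grasp_force: 0.0
```

Run:
```python
from h import *
tool();s=bar();c=cam("top")
a=cv2.resize(c["image"][170:270,215:375,::-1],(560,350),interpolation=cv2.INTER_CUBIC)
b=cv2.resize(s["image"][105:235,180:310,::-1],(350,350),interpolation=cv2.INTER_CUBIC)
cv2.imwrite("pics/t5.png",cv2.resize(np.hstack([a,b]),None,fx=.87,fy=.87))
```

```text
t 22.6 mill xyz mm [-223.8   -1.1  230.8] yawerr 0.0 F mill [ 0.4 -0.2  0. ] open 0.0
-103 y -16.4 12.7
-88 y -16.5 12.7
-73 y -16.5 12.7
-58 y -16.6 12.7
-43 y -15.8 12.7
-28 y -15.9 12.7
x -105.5 -31.0 mean [-68.6  -1.7]
```

View pics/t5.png

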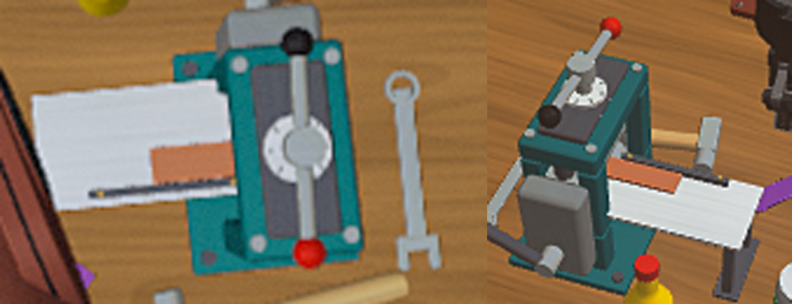

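The bar lies along the fence with its front end under the rolls (rear end at about (152,163) in the top half). The handle runs from black at (297,40) to red at (310,252), half a turn off its stop. The bystanders in view (spanner, hammer, oiler) look undisturbed.

```bash
python3 -c "from workcell import r;print(r.finish_job())"
```

```text
the job is handed in; nothing more can be done
None
```

I turned the handle to its stop, backed it off about half a turn (3.09 rad from the camera), and pushed the bar along the fence until the rolls stopped it; the job is handed in, but no verdict came back.

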